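# Set the air and hold a heat sink over the blow-off head

## Task

Get a dusty PC heat sink ready for blowing out: turn the air regulator's knob clockwise until its pointer meets the white index mark on the housing (its bar then lies in line with the lock's slide), then slide the forked lock fully home around the knob. Then pick up the finned heat sink, carry it over the top of the rack of upright cards without touching the rack, and stop with it hovering level about 1 cm above the black slotted blow-off head, centred on it and lengthwise in line with it, never touching the head. Finish while still holding it there, do not put it down or let go, and leave the mouse, the screwdriver and the flat drive where they lie.

Things in the scene. Friction and masses are not known exactly. Their poses are not given: they have to be found in the camera images.
- regulator: Grey air regulator block fixed to the table, 165 x 66 mm, 40 mm high. Origin on the table surface straight below the knob's axis; the block reaches from 45 mm on its -x side to 120 mm on its +x side. The white index mark (14 x 6 mm) is on its top, 28 to 42 mm from the axis towards -x, and a round gauge is on its -x end (sticking out 14 mm). The lock runs on the +x half of the top.
- knob (a joint): Turn of the black knob about the vertical axis, rad; grows clockwise seen from above, range 0 to 2.4. At 1.6 the pointer meets the index mark and the bar lies along the regulator's x axis. It stays where it is left; turning takes about 0.05 N m.
- knob_grip (a point): Grip point of the knob, on its axis, 76 mm above the table. The knob is a disc 44 mm across with an upright bar on it, 40 mm long, 12 mm thick, its top 10 mm above this point and its foot (the disc's top) 29 mm below it. This frame turns with the knob: its x axis runs along the bar's 40 mm length, its y axis across the 12 mm thickness, and the white pointer line is on the bar's -x end.
- lock (a joint): Slide of the steel lock, m: near 0 it stands away from the knob, 0.045 is its end stop, fully home, with the two fork prongs on either side of the knob bar. It grows as the lock moves towards the knob, along the regulator's -x axis. It slides with about 1.5 N and stays where it is left.
- lock_grip (a point): Grip point of the lock's dark upright fin, 76 mm above the table; axes parallel to the regulator's. The fin is 26 mm long along x, 12 mm thick across y, its top 10 mm above this point; its foot is the steel fork plate, whose top is 23 mm below this point (plate 46 mm wide, 40 mm long; the prongs go 30 mm farther towards the knob). With the lock at 0 this point is 93 mm from the knob's axis.
- heatsink: Loose finned aluminium heat sink, a block 90 mm long (x), 50 mm wide (y) and 42 mm high, about 0.25 kg. Origin at the centre of its flat underside, z up. The fins run along x; the outer fins are flat sides to grip across the 50 mm width.
- rack: Fixed rack of eight upright green cards, 240 mm long (x), 56 mm wide (y), tops 98 mm above the table. Origin at the centre of its underside. It stands between the heat sink and the blow-off head.
- nozzle: Blow-off head fixed to the table: steel foot plate 120 x 80 x 8 mm, a short post, and a black head block 90 mm long (x) and 50 mm wide (y) with four slots lengthwise in its flat top, 65 mm above the table. Origin at the centre of the foot's underside. The heat sink's outline matches the head's; either way round is right.
- nozzle_top (a point): Centre of the blow-off head's flat top, 65 mm above the table; axes as nozzle.
- mouse: Black computer mouse, bystander, 100 mm long (x), 58 mm wide, 32 mm high. Origin on its underside.
- screwdriver: Screwdriver lying on the table, bystander. Origin on its underside, near the middle of its length along x.
- drive: Flat aluminium disk drive, bystander, 100 x 70 x 9 mm. Origin at the centre of its underside.
Not all that is in view belongs to the job. Of the things that look like the rack, the largest one is meant. Leave any red look-alike of the regulator alone.

How it is judged (in metres and radians):
On the way, in this order (a step that is already met when the one before it is completed fails the run):
1. the knob's pointer is at the index mark while the lock is still back (value of joint knob between 1.47 and 1.73 rad and value of joint lock below 0.015 m), for 0.2 s.
2. the lock is fully home with the knob still at the mark (value of joint knob between 1.47 and 1.73 rad and value of joint lock above 0.041 m), for 0.2 s.
3. the heat sink is carried over the top of the card rack (z of heatsink in the frame of rack above 0.098 m and y of heatsink in the frame of rack between -0.04 and 0.04 m and x of heatsink in the frame of rack between -0.15 and 0.15 m and contact force between the fingers and heatsink above 1 N), for 0.02 s.
4. the heat sink hovers just above the blow-off head, centred and in line (z of heatsink in the frame of nozzle_top between 0.003 and 0.02 m and horizontal distance between heatsink and nozzle_top below 0.01 m and angle between the x axis of heatsink and the x axis of nozzle, either way round below 0.14 rad and angle between heatsink's own z axis and vertical below 0.1 rad and linear speed of heatsink below 0.02 m/s), for 0.2 s.
At the end, for the whole second after the job is handed in: Knob within 0.13 rad of 1.6, lock 41 mm or more along. Heat sink held by the fingers, still, underside 3 to 20 mm above the head's top, centre within 10 mm, length within 0.14 rad, tilt under 0.10 rad, touching neither head nor rack. Bystanders moved less than 20 mm (all of step 2 and all of step 4 and contact force between heatsink and nozzle below 0.1 N and contact force between heatsink and rack below 0.1 N and contact force between the fingers and heatsink above 1 N and distance of each of mouse, screwdriver, drive from where it was at the start of the episode below 0.02 m); the arm keeps its last pose, push and grip.
It fails at once if the heat sink touches the blow-off head (contact force between heatsink and nozzle above 0.3 N).
It fails at once if the card rack is touched (contact force between rack and heatsink above 0.5 N or contact force between rack and the fingers above 0.5 N or contact force between rack and the arm above 0.5 N).
It fails at once if a bystander is pushed away (distance of any of mouse, screwdriver, drive from where it was at the start of the episode above 0.02 m).
It also fails if it takes over 67 s, if anything falls off the work surface, if the arm or the gripper's body presses on something with over 40 N, if the wrist force passes 120 N, or if a joint passes its speed limit or range.

## Robot

A 6-joint arm with a two-finger parallel gripper is mounted at the origin on the work surface. World frame = base frame: x ahead of the robot, y to its left, z up, the work surface at z = 0. Lengths are in mm, angles in rad, forces in N, time in s.
With the tool pointing down it reaches from about 350 to 775 mm from the base axis. Payload 5.5 kg.
Tool frame: the origin (TCP) lies at the very end of the fingers, on their centre line; the grasp point (between the pads) lies 19 mm behind it (manip.tcp_to_grasp is the distance from the TCP to the grasp point, in mm); z points along the fingers, y is the line along which they close (so a half turn about z gives the same grasp; the last joint's range is limited). The gripper opens to 85 mm and grips with 20 to 120 N. Pads are 22 mm wide; open, the fingers measure 114 mm over their backs; the gripper's body (76 mm by 85 mm) begins 54 mm behind the grasp point. The pads swing forward as they close: fully open they stand 13 mm farther back than shut.
Start: joints at [1.061, 0.313, 0.046, 1.304, 0, 1.431], TCP at [207.849, 536.163, 231.323] pointing down, gripper open.
Joint ranges: [-2.76, 2.76], [-0.86, 1.69], [-1.03, 1.26], [-2.2, 2.34], [-1.47, 1.5], [-3.14, 3.14]. Speed limits (rad/s): [2.57, 2.57, 3.14, 3.14, 3.14, 3.14].

## Interface

Orientations are given as a unit quaternion [w, x, y, z].
In Python, from bench import manip gives the robot as it stands.
- The arm moves only by the tool send_rows, never from a script. Its argument "deltas" is a list of rows, each a list of 5 numbers: the closure, from -1 (fully open) to 1 (shut), so that 0 is half open, then the shift along the tool's x, y, z in cm, then the turn about the tool's z in degrees. In form: [[claw, x, y, z, turn], ...]. A call has 1 to 12 rows; each row is the pose to reach, as a shift and turn from the pose commanded when the call began, along the tool's axes at that moment; what a row does not reach only later rows make up. A row lasts 1/10 s, in which the tool goes at most 50 mm and 8.59 degrees, less where a joint would pass 70% of its speed; a pose out of reach is approached as far as the arm can. A call with a gripper value outside its range is refused whole. The fingers move at their own pace and stop on an object; "grip_force" is the grip in N (left out, the last holds). Time passes only in rows, so rows that repeat a pose let the fingers close. It gives the time, the measured TCP pose, the force, the opening and the grip force at its end, in the units of the state.
- manip.get_state(): the state, without advancing time (a new reading comes with each control period).
- manip.camera(name): name is "scene" or "top" or "wrist"; returns (picture, depth): 480x640x3 uint8, red, green, blue; 480x640 float32, mm along the optical axis (not along the pixel's ray), 0 where there is no reading.
- manip.calibration(name): a dict with "fx", "fy", "cx", "cy" (pixels), "R" (3x3) and "t" (3): a world point X has camera coordinates R X + t; the wrist camera has in their place "hand_eye" (4x4, takes a point from camera to tool coordinates, whose origin is the TCP and whose axes are the flange's). Camera axes: x right, y down, z forward; pixel columns grow to the right and rows downward; lengths in mm; the calibration is good to about 2 mm. A picture is of the moment at which its call begins: read the wrist's pose just before it. calibration takes no time and is no camera call.
- manip.finish_job(): hands the job in; it is judged then, once.
The state is a dict: "t": time; "joint_pos": joint angles; "qd": joint speeds; "joint_torque": joint torques, N m; "tcp_pos": TCP position; "orientation": TCP orientation; "wrist_force": force on the tool from outside, world axes, zero at the start; "torque": the same for the moment, N m; "gripper_width": opening from 0.0 (shut) to 1.0 (fully open); "grasp_force": force on a finger pad.
Only numpy, scipy, OpenCV 4.12 (cv2) and the standard library are available. Lean on these libraries where they do the work, as an engineer would, in place of code of your own. Each camera call takes 0.05 s, during which the arm holds its last target. There are 200 camera calls.

## Working session

There is one attempt and no reset: what is moved stays moved. The work goes in short steps, Python scripts to look and compute and a tool call to move; the robot and the scene stay as the last step left them, time stands still between calls to the robot, and variables do not carry over. Pictures are saved under pics/ and viewed, at most 10 in all, crops included, and the job is handed in when it is done.

Besides the shell and the picture viewer there is one more tool, called after "Emit:" by a JSON object that holds its "method" and its "body". send_rows: Moves the arm, as the interface text tells. Its arguments: {"type":"object","properties":{"deltas":{"type":"array"},"grip_force":{"type":"number"}},"required":["deltas"]}

```bash
mkdir -p pics; ls
python3 - <<'E'
from bench import manip
import cv2,numpy as np
for n in("top","scene"):
    p,d=manip.camera(n); cv2.imwrite(f"pics/{n}0.png",p[:,:,::-1]); np.save(f"{n}_d.npy",d)
    print(n,manip.calibration(n))
print(manip.get_state()); print(manip.calibration("wrist"))
E
```

```text
pics
top {'fx': 493.2730670473194, 'fy': 493.2730670473194, 'cx': 314.3251912035614, 'cy': 243.48305740266937, 'R': array([[-0.08648295, -0.99623766, -0.00558813],
       [-0.97384687,  0.08571948, -0.21041492],
       [ 0.21010228, -0.01275532, -0.9775962 ]]), 't': array([   2.26319885,  510.49616739, 1147.64741073])}
scene {'fx': 485.0174888190598, 'fy': 485.0174888190598, 'cx': 316.3750804609329, 'cy': 245.28888066605055, 'R': array([[-0.44321337,  0.89629013, -0.01503065],
       [ 0.61068939,  0.28962501, -0.73700463],
       [-0.65621672, -0.33582936, -0.67572054]]), 't': array([ 233.46285819, -227.09579772, 1546.35997666])}
{'t': 0.1, 'joint_pos': array([1.06140286e+00, 3.13910918e-01, 4.50982900e-02, 1.30357732e+00,
       3.82600712e-06, 1.43117280e+00]), 'qd': array([-0.00242459, -0.00220041,  0.00303794, -0.00139063, -0.00047693,
        0.00081299]), 'joint_torque': array([ 3.95589246e-03, -4.81722021e+01,  2.99244761e+01,  1.26911383e-02,
       -1.10278745e-04,  1.17733774e-05]), 'tcp_pos': array([207.60830684, 535.73827627, 230.50853934]), 'orientation': array([-2.55871170e-04,  1.83833407e-01,  9.82957091e-01, -7.54614788e-04]), 'wrist_force': array([ 0.68978411, -0.22939992, -0.97447937]), 'torque': array([-0.06640045,  0.01111049,  0.01207062]), 'grasp_force': 0.0, 'gripper_width': 1.000018759216213}
{'fx': 387.1351083044836, 'fy': 387.1351083044836, 'cx': 319.89694785007794, 'cy': 243.94186821801114, 'hand_eye': array([[-4.51491165e-04, -9.57960105e-01, -2.86901085e-01,
         7.31461500e+01],
       [ 9.99999721e-01, -2.61872413e-04, -6.99292285e-04,
         1.11228141e-01],
       [ 5.94762632e-04, -2.86901321e-01,  9.57959957e-01,
        -1.41727296e+02],
       [ 0.00000000e+00,  0.00000000e+00,  0.00000000e+00,
         1.00000000e+00]])}
```

View pics/top0.png

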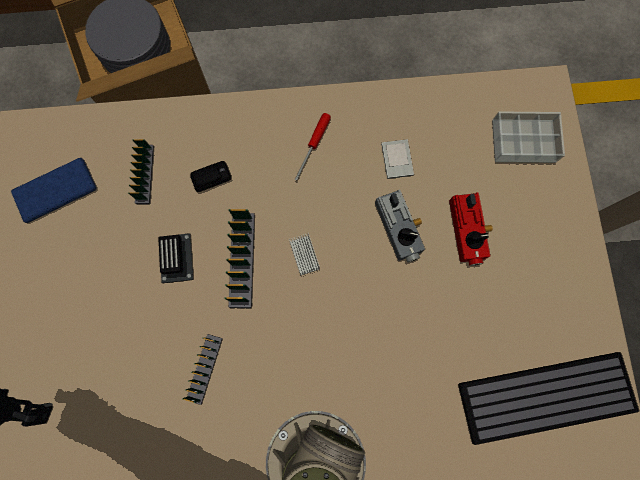

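View pics/scene0.png

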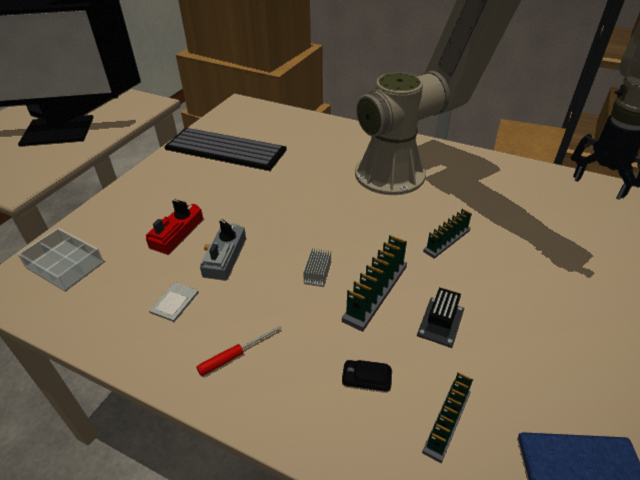

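```bash
cat > h.py <<'E'
from bench import manip
import cv2,numpy as np
from scipy.spatial.transform import Rotation as Ro
def pose():
    s=manip.get_state();q=s['orientation'];return np.array(s['tcp_pos']),Ro.from_quat([q[1],q[2],q[3],q[0]]).as_matrix(),s
def cam(n):
    """returns picture, world point cloud HxWx3 (nan no reading), (A,c): ray dirs world = A@[u',v',1], origin c"""
    t,R,_=pose();k=manip.calibration(n);p,d=manip.camera(n)
    if n=="wrist":
        H=k['hand_eye'];A=R@H[:3,:3];c=R@H[:3,3]+t
    else: A=k['R'].T;c=-A@k['t']
    v,u=np.mgrid[:480,:640]
    ray=np.dstack([(u-k['cx'])/k['fx'],(v-k['cy'])/k['fy'],np.ones_like(u,float)])@A.T
    W=ray*np.where(d>0,d,np.nan)[...,None]+c
    return p,W,ray,c
def onplane(ray,c,z): return c+ray*((z-c[2])/ray[...,2])[...,None]
def rect(xy):
    (cx,cy),(w,h),a=cv2.minAreaRect(np.float32(xy).reshape(-1,1,2))
    if w<h: w,h,a=h,w,a+90
    return np.round([cx,cy,w,h,(a+90)%180-90],1)
E
python3 - <<'E'
from h import *
p,W,ray,c=cam("top")
cv2.imwrite("pics/crop1.png",cv2.resize(p[180:320,140:510,::-1],None,fx=2.15,fy=2.15,interpolation=cv2.INTER_CUBIC))
def box(n,u0,u1,v0,v1,z0,z1):
    w=W[v0:v1,u0:u1].reshape(-1,3);w=w[(w[:,2]>z0)&(w[:,2]<z1)]
    print(n,len(w),rect(w[:,:2]),np.round(np.median(w[:,2]),1),np.round(np.nanmax(w[:,2]),1))
box("hs",280,330,225,285,15,60)
box("rack",215,262,200,315,12,130)
box("racktop",215,262,200,315,80,130)
box("rackbase",215,262,200,315,8,30)
box("nozzletop",150,200,225,290,55,80)
box("nozfoot",150,200,225,290,5,14)
box("reg",365,430,180,270,30,47)
box("regall",365,430,180,270,12,47)
box("knobs",365,430,180,270,70,100)
box("knob",390,430,215,270,70,100)
box("lock",365,412,180,215,70,100)
box("lock",365,412,180,215,50,100)
E
```

```text
hs 341 [491.9 -14.6  91.3  49.9  13.3] 41.0 47.4
rack 2319 [493.5 142.3 240.2  56.6  -5.4] 23.0 103.8
racktop 469 [493.5 142.3 213.7  45.9  -5.5] 95.5 103.8
rackbase 1297 [504.3 152.8 277.5 108.3  -2.5] 18.5 29.5
nozzletop 789 [513.4 307.9  90.9  50.4   1.9] 65.1 72.4
nozfoot 614 [518.3 310.9 162.1 115.1   2.8] 8.2 13.8
reg 1040 [ 541.3 -270.8  179.    88.2   14.7] 40.2 47.0
regall 1219 [ 541.4 -271.2  178.9   89.1   14.9] 39.7 47.0
knobs 179 [ 548.9 -252.6  120.2   34.1   21. ] 85.6 91.2
knob 108 [ 508.3 -268.6   39.6   13.1   72.1] 85.9 91.1
lock 71 [ 596.2 -245.    25.8   11.6   13.8] 84.9 91.2
lock 385 [ 587.9 -247.4   69.1   58.1   17.1] 54.0 91.2
```

View pics/crop1.png

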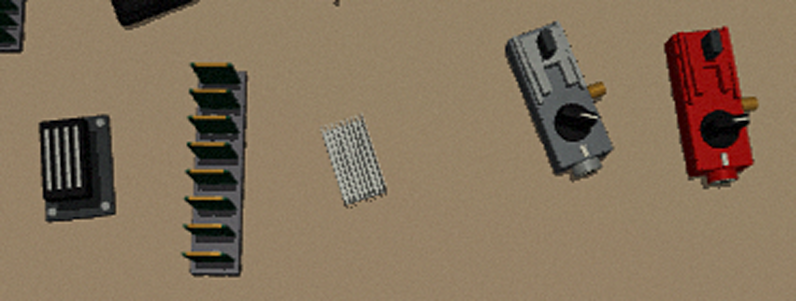

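The crop confirms which things are meant. The grey regulator is at top-view pixel (400,228), and the red one at (470,228) is the look-alike. The largest of the three racks is at (240,258); the ones at (142,172) and (203,370) are smaller. The heat sink is at (305,256) and the blow-off head at (176,258). The knob's pointer faces right (−y), and the index mark faces the robot.

Emit:
{"method": "send_rows", "body": {"deltas": [[-1,-39.6,-27.1,0,-93],[-1,-39.6,-27.1,0,-93],[-1,-39.6,-27.1,0,-93],[-1,-39.6,-27.1,0,-93],[-1,-39.6,-27.1,0,-93],[-1,-39.6,-27.1,0,-93],[-1,-39.6,-27.1,0,-93],[-1,-39.6,-27.1,0,-93],[-1,-39.6,-27.1,0,-93],[-1,-39.6,-27.1,0,-93],[-1,-39.6,-27.1,0,-93],[-1,-39.6,-27.1,0,-93]]}}

```text
t: 1.35
tcp_pos: [481.5, 136.8, 230.8]
orientation: [-0.0, -0.587, 0.81, -0.001]
wrist_force: [-0.5, 0.2, 0.3]
gripper_width: 1.005
grasp_force: 0.0
```

Emit:
{"method": "send_rows", "body": {"deltas": [[-1,37.7,-15.2,3,0],[-1,37.7,-15.2,4,0],[-1,37.7,-15.2,5,0],[-1,37.7,-15.2,6.6,0],[-1,37.7,-15.2,6.6,0],[-1,37.7,-15.2,6.6,0],[-1,37.7,-15.2,6.6,0],[-1,37.7,-15.2,6.6,0],[-1,37.7,-15.2,6.6,0],[-1,37.7,-15.2,6.6,0],[-1,37.7,-15.2,6.6,0],[-1,37.7,-15.2,6.6,0]]}}

```text
t: 2.55
tcp_pos: [505.9, -263.5, 165.7]
orientation: [0.0, -0.587, 0.809, 0.0]
wrist_force: [0.0, -0.0, 1.4]
gripper_width: 1.001
grasp_force: 0.0
```

Run:
```python
from h import *
t,R,s=pose();print(t,R[:,1])
p,W,ray,c=cam("wrist")
cv2.imwrite("pics/w1.png",p[:,:,::-1])
for n,z0,z1,ctr,rad in (("knob",80,92,(508,-268.6),32),("lock",80,92,(596,-245),32),("regtop",36,43,(545,-258),110)):
    m=(W[...,2]>z0)&(W[...,2]<z1)&(np.hypot(W[...,0]-ctr[0],W[...,1]-ctr[1])<rad)
    w=W[m]; print(n,len(w),rect(w[:,:2]) if len(w) else '',np.median(w[:,2]) if len(w) else '')
g=p.astype(int); m=(g.min(2)>200)&(np.hypot(W[...,0]-508,W[...,1]+268)<60)
w=W[m];
for lo,hi in((35,50),(50,95)):
    q=w[(w[:,2]>lo)&(w[:,2]<hi)]; print("white",lo,len(q),q.mean(0) if len(q) else '')
```

```text
[ 505.90942062 -263.48986981  165.70666388] [-9.50630126e-01  3.10326207e-01  9.57310928e-05]
knob 1257 [ 508.9 -269.8   39.8   12.    70.5] 84.88175649109832
lock 193 [ 588.4 -247.8   12.7    9.   -78.1] 83.95690177657096
regtop 9607 [ 538.9 -261.4  176.6   66.    15.1] 38.912939216834104
white 35 0 
white 50 0
```

View pics/w1.png

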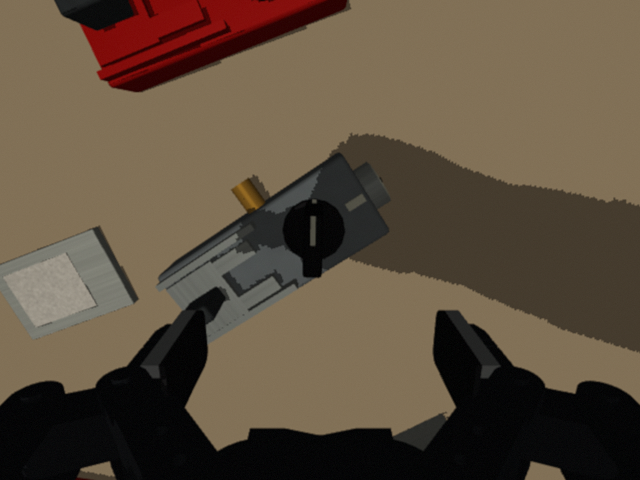

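The wrist view shows the knob at (313,232). Its pointer faces up in the picture, and the index mark is at (355,202), so it needs about 55° clockwise.

Emit:
{"method": "send_rows", "body": {"deltas": [[-1,0,0,2,1.4],[-1,0,0,4,1.4],[-1,0,0,4,1.4],[-1,0,0,4,1.4],[-1,0,0,4,1.4]]}}

```text
t: 3.1
tcp_pos: [506.6, -265.1, 126.7]
orientation: [0.0, -0.577, 0.817, -0.001]
wrist_force: [0.1, -0.4, -0.4]
gripper_width: 1.003
grasp_force: 0.0
```

Emit:
{"method": "send_rows", "body": {"deltas": [[-1,0.33,-0.35,1.5,0],[-1,0.33,-0.35,3.5,0],[-1,0.33,-0.35,5.5,0],[-1,0.33,-0.35,6.9,0],[-1,0.33,-0.35,6.9,0],[-1,0.33,-0.35,6.9,0],[-1,0.33,-0.35,6.9,0]]}}

```text
t: 3.8
tcp_pos: [509.1, -270.2, 57.8]
orientation: [0.0, -0.577, 0.817, -0.001]
wrist_force: [0.2, -0.8, -0.2]
gripper_width: 0.999
grasp_force: 0.0
```

Emit:
{"method": "send_rows", "body": {"deltas": [[1,0,0,0,0],[1,0,0,0,0],[1,0,0,0,0],[1,0,0,0,0],[1,0,0,0,0],[1,0,0,0,0],[1,0,0,0,0],[1,0,0,0,0],[1,0,0,0,0],[1,0,0,0,0],[1,0,0,0,0],[1,0,0,0,0]], "grip_force": 30}}

```text
t: 5.0
tcp_pos: [508.5, -269.7, 56.5]
orientation: [0.0, -0.577, 0.817, -0.0]
wrist_force: [3.6, -0.5, 1.2]
gripper_width: 0.137
grasp_force: 33.8
```

Emit:
{"method": "send_rows", "body": {"deltas": [[1,0,0,0,7],[1,0,0,0,14],[1,0,0,0,21],[1,0,0,0,28],[1,0,0,0,35],[1,0,0,0,42],[1,0,0,0,49],[1,0,0,0,55.5],[1,0,0,0,55.5],[1,0,0,0,55.5],[1,0,0,0,55.5]]}}

```text
t: 6.1
tcp_pos: [508.1, -269.2, 56.4]
orientation: [0.0, -0.131, 0.991, 0.0]
wrist_force: [3.2, 2.3, 3.4]
gripper_width: 0.137
grasp_force: 34.3
```

Run:
```python
from h import *
t,R,s=pose();print(t,R[:,1],np.degrees(np.arctan2(R[1,1],R[0,1])),s['wrist_force'],s['torque'],s['gripper_width'])
```

```text
[ 508.09799856 -269.1773169    56.429205  ] [-2.59306307e-01  9.65794934e-01  6.20567248e-04] 105.02890781280169 [3.18082784 2.30135896 3.358566  ] [ 0.57415247 -0.542083   -0.00079914] 0.1365452882143207
```

Emit:
{"method": "send_rows", "body": {"deltas": [[-1,0,0,0,0],[-1,0,0,0,0],[-1,0,0,0,0],[-1,0,0,0,0],[-1,0,0,0,0],[-1,0,0,0,0],[-1,0,0,-2,0],[-1,0,0,-5,0],[-1,0,0,-8,0],[-1,0,0,-8,0],[-1,0,0,-8,0]]}}

```text
t: 7.2
tcp_pos: [508.5, -269.9, 136.9]
orientation: [0.001, -0.13, 0.992, -0.001]
wrist_force: [-0.1, 0.3, -1.0]
gripper_width: 0.999
grasp_force: 0.0
```

Run:
```python
from h import *
t,R,s=pose();print(t,R[:,1],s['gripper_width'])
p,W,ray,c=cam("wrist")
cv2.imwrite("pics/w2.png",p[:,:,::-1])
for n,z0,z1,ctr,rad in (("knob",80,92,(508,-269),32),("lock",80,92,(596,-246),20),("regtop",36,43,(545,-258),110)):
    m=(W[...,2]>z0)&(W[...,2]<z1)&(np.hypot(W[...,0]-ctr[0],W[...,1]-ctr[1])<rad)
    w=W[m]; print(n,len(w),rect(w[:,:2]) if len(w) else '',np.median(w[:,2]) if len(w) else '')
p,W,ray,c=cam("top")
for n,z0,z1,ctr,rad in (("knob",78,92,(508,-269),32),("lock",78,92,(596,-246),20)):
    m=(W[...,2]>z0)&(W[...,2]<z1)&(np.hypot(W[...,0]-ctr[0],W[...,1]-ctr[1])<rad)
    w=W[m]; print(n,len(w),rect(w[:,:2]) if len(w)>3 else '')
```

```text
[ 508.52422739 -269.87168763  136.94586191] [-0.25741144  0.9663008  -0.00145466] 0.9988342886475227
knob 1588 [ 508.5 -269.4   40.1   11.9   15.4] 84.81494686450449
lock 780 [ 596.5 -245.5   27.8   11.7   14.7] 84.56772201635016
regtop 11463 [ 537.8 -261.4  176.5   65.9   15.1] 38.824906477918006
knob 0 
lock 57 [ 596.4 -245.    24.7   13.7   15.9]
```

View pics/w2.png

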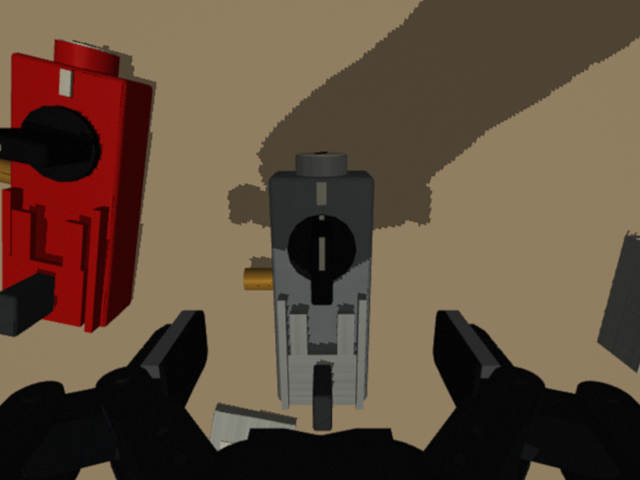

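The pointer (up, at (321,235)) now lines up with the index mark at (321,193). Next is the lock fin.

Emit:
{"method": "send_rows", "body": {"deltas": [[-1,-4,0.1,0,0],[-1,-8,0.1,0,0],[-1,-9.1,0.1,1,0],[-1,-9.1,0.1,3,0],[-1,-9.1,0.1,5,0],[-1,-9.1,0.1,7,0],[-1,-9.1,0.1,7.7,0],[-1,-9.1,0.1,7.7,0],[-1,-9.1,0.1,7.7,0],[-1,-9.1,0.1,7.7,0]]}}

```text
t: 8.3
tcp_pos: [596.3, -245.6, 60.4]
orientation: [0.001, -0.13, 0.992, -0.001]
wrist_force: [0.0, -1.2, -0.1]
gripper_width: 1.002
grasp_force: 0.0
```

Emit:
{"method": "send_rows", "body": {"deltas": [[1,0,0,0,0],[1,0,0,0,0],[1,0,0,0,0],[1,0,0,0,0],[1,0,0,0,0],[1,0,0,0,0],[1,0,0,0,0],[1,0,0,0,0],[1,0,0,0,0],[1,0,0,0,0],[1,0,0,0,0]], "grip_force": 40}}

```text
t: 9.4
tcp_pos: [595.8, -245.3, 59.5]
orientation: [0.0, -0.13, 0.992, -0.0]
wrist_force: [0.0, -1.3, 1.9]
gripper_width: 0.133
grasp_force: 41.0
```

Emit:
{"method": "send_rows", "body": {"deltas": [[1,0.5,0,0,0],[1,1,0,0,0],[1,1.5,0,0,0],[1,2,0,0,0],[1,2.5,0,0,0],[1,3,0,0,0],[1,3.5,0,0,0],[1,4,0,0,0],[1,4.2,0,0,0],[1,4.4,0,0,0],[1,4.4,0,0,0],[1,4.4,0,0,0]]}}

```text
t: 10.6
tcp_pos: [553.8, -256.7, 59.5]
orientation: [0.001, -0.13, 0.992, -0.0]
wrist_force: [4.4, -2.2, 1.8]
gripper_width: 0.133
grasp_force: 41.0
```

Emit:
{"method": "send_rows", "body": {"deltas": [[1,0.2,0,0,0],[1,0.3,0,0,0],[1,0.3,0,0,0]]}}

```text
t: 10.9
tcp_pos: [553.6, -256.8, 59.5]
orientation: [0.003, -0.13, 0.991, 0.0]
wrist_force: [12.8, 0.7, -2.9]
gripper_width: 0.133
grasp_force: 40.2
```

Emit:
{"method": "send_rows", "body": {"deltas": [[-1,-0.2,0,0,0],[-1,-0.2,0,0,0],[-1,-0.2,0,0,0],[-1,-0.2,0,0,0],[-1,-0.2,0,0,0],[-1,-0.2,0,0,0],[-1,-0.2,0,-2,0],[-1,-0.2,0,-5,0],[-1,-0.2,0,-9,0],[-1,-0.2,0,-12,0],[-1,-0.2,0,-12,0],[-1,-0.2,0,-12,0]]}}

```text
t: 12.1
tcp_pos: [552.7, -257.1, 180.2]
orientation: [0.001, -0.13, 0.992, -0.001]
wrist_force: [-0.2, 0.4, -0.1]
gripper_width: 0.996
grasp_force: 0.0
```

Run:
```python
from h import *
t,R,s=pose();print(t,R[:,0],R[:,1],s['gripper_width'])
p,W,ray,c=cam("wrist")
for n,z0,z1,ctr,rad in (("knob",80,92,(508,-269),24),("lock",80,92,(553,-257),18)):
    m=(W[...,2]>z0)&(W[...,2]<z1)&(np.hypot(W[...,0]-ctr[0],W[...,1]-ctr[1])<rad)
    w=W[m]; print(n,len(w),rect(w[:,:2]) if len(w) else '',np.median(w[:,2]) if len(w) else '')
```

```text
[ 552.67868502 -257.07367259  180.18299932] [-0.96634053 -0.25726204 -0.00148936] [-0.25725988  0.96634109 -0.00149813] 0.9963629900573028
knob 1295 [ 508.4 -269.2   39.4   11.8   14.6] 84.9345858504264
lock 715 [ 554.5 -256.7   26.1   11.6   14.6] 84.76709573072787
```

The lock is home: fin to knob axis measures 47.8 mm and the knob bar still lies along the slide. Next, the heat sink.

Emit:
{"method": "send_rows", "body": {"deltas": [[-1,-0.4,5,0,1.7],[-1,-0.4,10,0,1.7],[-1,-0.4,15,0,1.7],[-1,-0.4,20,1,1.7],[-1,-0.4,25,3,1.7],[-1,-0.4,25,3,1.7],[-1,-0.4,25,3,1.7],[-1,-0.4,25,3,1.7],[-1,-0.4,25,3,1.7],[-1,-0.4,25,3,1.7]]}}

```text
t: 13.15
tcp_pos: [492.5, -15.5, 149.5]
orientation: [0.0, -0.114, 0.993, -0.0]
wrist_force: [0.8, 0.7, 0.2]
gripper_width: 0.997
grasp_force: 0.0
```

Run:
```python
from h import *
t,R,s=pose();print(t,R[:,0],R[:,1],s['gripper_width'])
p,W,ray,c=cam("wrist")
cv2.imwrite("pics/w3.png",p[:,:,::-1])
m=(np.hypot(W[...,0]-492,W[...,1]+14.6)<70)&(W[...,2]>15)&(W[...,2]<60)
w=W[m];print(len(w),rect(w[:,:2]),np.percentile(w[:,2],[50,95]))
P=onplane(ray,c,42.)[m&(W[...,2]>36)];print(rect(P[:,:2]))
```

```text
[492.50101866 -15.45035055 149.47672636] [-9.74003481e-01 -2.26532264e-01 -5.92919858e-04] [-2.26532090e-01  9.74003641e-01 -3.46787983e-04] 0.9968998090370609
4788 [491.5 -14.6  90.5  50.   13.3] [40.27105431 41.88863921]
[490.9 -14.7  89.8  49.8  13.2]
```

View pics/w3.png

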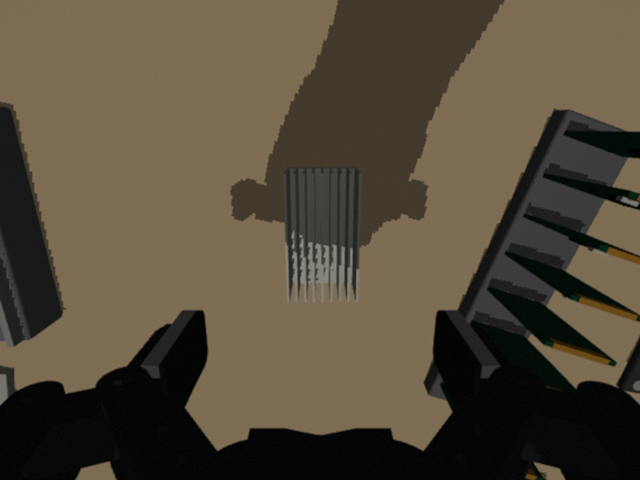

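The heat sink sits straight between the open fingers, at (322,235).

Emit:
{"method": "send_rows", "body": {"deltas": [[-1,0.1,0.1,3,0],[-1,0.1,0.1,7,0],[-1,0.1,0.1,10,0],[-1,0.1,0.1,12,0],[-1,0.1,0.1,13.4,0],[-1,0.1,0.1,14.4,0],[-1,0.1,0.1,14.4,0],[-1,0.1,0.1,14.4,0],[-1,0.1,0.1,14.4,0]]}}

```text
t: 14.1
tcp_pos: [491.5, -13.7, 6.2]
orientation: [0.001, -0.115, 0.993, -0.0]
wrist_force: [-1.3, 1.1, 0.6]
gripper_width: 1.001
grasp_force: 0.0
```

Emit:
{"method": "send_rows", "body": {"deltas": [[1,0,0,0,0],[1,0,0,0,0],[1,0,0,0,0],[1,0,0,0,0],[1,0,0,0,0],[1,0,0,0,0],[1,0,0,0,0],[1,0,0,0,0],[1,0,0,0,0],[1,0,0,0,0]], "grip_force": 60}}

```text
t: 15.1
tcp_pos: [491.2, -13.5, 6.1]
orientation: [0.001, -0.115, 0.993, -0.0]
wrist_force: [-0.7, -0.0, 6.2]
gripper_width: 0.577
grasp_force: 63.2
```

Emit:
{"method": "send_rows", "body": {"deltas": [[1,0,0,-1,0],[1,0,0,-3,0],[1,0,0,-5,0],[1,0,0,-8,0],[1,0,0,-11,0],[1,0,0,-14,0],[1,0,0,-16,0],[1,0,0,-16,0],[1,0,0,-16,0]]}}

```text
t: 16.0
tcp_pos: [490.3, -13.3, 164.9]
orientation: [-0.0, -0.115, 0.993, 0.0]
wrist_force: [-0.3, -1.0, -3.2]
gripper_width: 0.575
grasp_force: 62.6
```

Run:
```python
from h import *
t,R,s=pose();print(t,R[:,0],R[:,1],s['gripper_width'],s['grasp_force'])
p,W,ray,c=cam("scene")
m=(np.hypot(W[...,0]-t[0],W[...,1]-t[1])<45)&(W[...,2]>120)&(W[...,2]<215)
print(m.sum(),np.nanpercentile(W[m][:,2],[0,2]))
cv2.imwrite("pics/s1.png",cv2.resize(p[120:320,200:480,::-1],None,fx=2.5,fy=2.5))
```

```text
[490.25718547 -13.2627631  164.93316205] [-9.73504155e-01 -2.28669302e-01  1.07255666e-04] [-2.28669284e-01  9.73504152e-01  1.57916494e-04] 0.5752645386589134 62.61631965637207
808 [159.75069058 163.66220681]
```

View pics/s1.png

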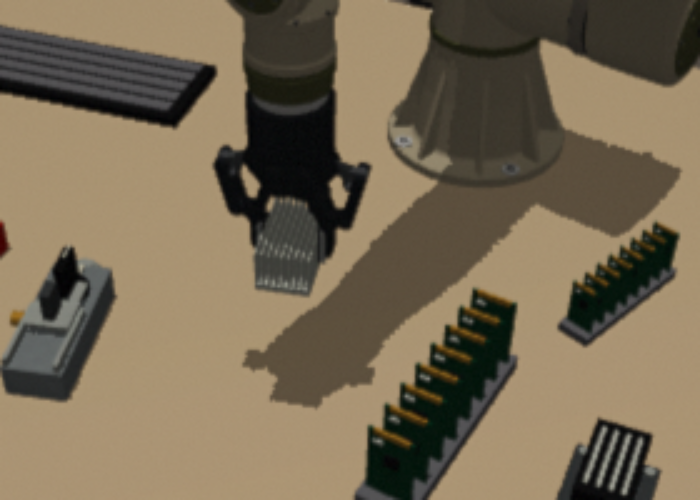

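Emit:
{"method": "send_rows", "body": {"deltas": [[1,-1,3,0,0],[1,-2,6,0,1],[1,-3,9,0,2],[1,-4,12,0,4],[1,-5,15,0,5],[1,-6,18,0,6],[1,-7,21,0,7.5],[1,-8,24,0,9],[1,-9,27,0,10],[1,-9.5,29.5,0,11.3],[1,-9.5,30.7,0,11.3],[1,-9.5,30.7,0,11.3]]}}

```text
t: 17.25
tcp_pos: [511.4, 308.0, 163.3]
orientation: [-0.002, -0.018, 1.0, -0.001]
wrist_force: [0.3, 0.3, -1.6]
gripper_width: 0.576
grasp_force: 63.0
```

Run:
```python
from h import *
manip.camera("top");manip.camera("top")
t,R,s=pose();print(t,R,s['gripper_width'],s['grasp_force'])
p,W,ray,c=cam("wrist")
cv2.imwrite("pics/w4.png",p[:,:,::-1])
m=(np.hypot(W[...,0]-513,W[...,1]-308)<75)
for a,b in((55,72),(150,190),(190,215)):
    w=W[m&(W[...,2]>a)&(W[...,2]<b)]
    print(a,len(w),rect(w[:,:2]) if len(w)>3 else '', np.median(w[:,2]) if len(w) else '')
```

```text
[512.11405392 306.35382219 164.16347033] [[-0.99942781 -0.03376451 -0.00200302]
 [-0.03376156  0.9994288  -0.0014926 ]
 [ 0.00205227 -0.00142412 -0.99999688]] 0.570810883819904 62.96018600463867
55 2260 [476.4 308.   50.1  17.2 -88.1] 63.94011843564307
150 20664 [512.7 306.3  91.   76.9   2. ] 173.02935949149878
190 20334 [504.5 306.1  87.8  86.9 -41.3] 198.98528683630116
```

View pics/w4.png

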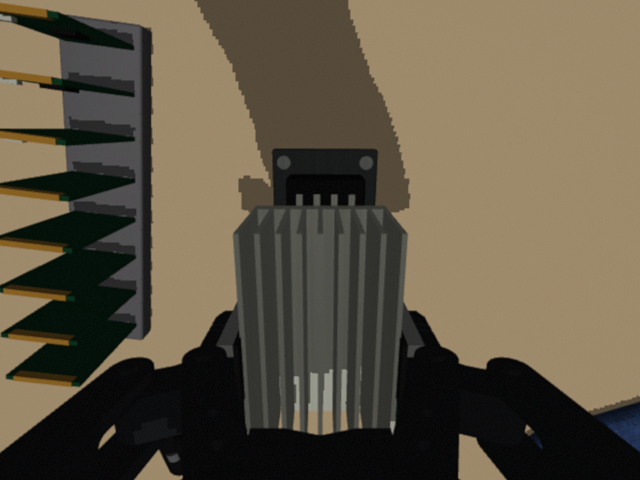

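The heat sink is held level and in line, just short of the head, whose near edge is at (325,180). Lowering slowly with a 2 mm shift.

Emit:
{"method": "send_rows", "body": {"deltas": [[1,0,0.2,1,0],[1,0,0.2,2.5,0],[1,0,0.2,4,0],[1,0,0.2,5.2,0],[1,0,0.2,6.2,0],[1,0,0.2,7,0],[1,0,0.2,7,0],[1,0,0.2,7,0],[1,0,0.2,7,0]]}}

```text
t: 18.3
tcp_pos: [513.4, 309.5, 96.0]
orientation: [0.001, -0.017, 1.0, 0.0]
wrist_force: [-0.1, 0.1, -2.9]
gripper_width: 0.577
grasp_force: 63.0
```

Run:
```python
from h import *
t,R,s=pose();print(t,R,s['gripper_width'],s['wrist_force'])
p,W,ray,c=cam("wrist")
m=(np.hypot(W[...,0]-513,W[...,1]-308)<75)
for a,b in((55,72),(118,140)):
    w=W[m&(W[...,2]>a)&(W[...,2]<b)]
    if a>100: w=w[abs(w[:,1]-308.4)<30]
    print(a,len(w),rect(w[:,:2]) if len(w)>3 else '', np.percentile(w[:,2],[50,95]) if len(w) else '')
p,W,ray,c=cam("scene")
cv2.imwrite("pics/s2.png",cv2.resize(p[230:380,360:530,::-1],None,fx=4,fy=4))
```

```text
[513.35281029 309.48996698  96.02426951] [[-9.99440682e-01 -3.34184718e-02  1.23653436e-03]
 [-3.34177180e-02  9.99441276e-01  6.25346007e-04]
 [-1.25674159e-03  5.83674083e-04 -9.99999040e-01]] 0.5772085641861018 [-0.05498032  0.06360253 -2.90546972]
55 1596 [470.8 308.2  49.6   5.8 -88.1] [63.63037376 64.85959564]
118 19728 [507.8 308.6  79.1  60.    1.6] [130.39398409 134.82667571]
```

View pics/s2.png

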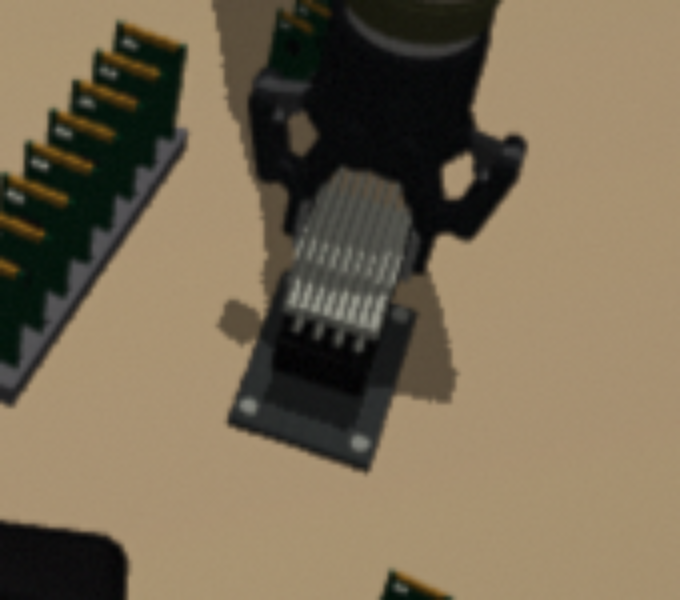

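The heat sink hovers squarely over the head in the scene crop, at about (345,310). Last 13 mm down.

Emit:
{"method": "send_rows", "body": {"deltas": [[1,0,0,0.5,0],[1,0,0,0.9,0],[1,0,0,1.2,0],[1,0,0,1.3,0],[1,0,0,1.3,0],[1,0,0,1.3,0],[1,0,0,1.3,0],[1,0,0,1.3,0],[1,0,0,1.3,0],[1,0,0,1.3,0],[1,0,0,1.3,0],[1,0,0,1.3,0]]}}

```text
t: 19.6
tcp_pos: [512.8, 309.2, 82.3]
orientation: [0.0, -0.017, 1.0, 0.0]
wrist_force: [0.8, 0.3, -2.5]
gripper_width: 0.579
grasp_force: 63.0
```

Run:
```python
from h import *
t,R,s=pose();print(t,s['gripper_width'],s['wrist_force'],s['grasp_force'])
p,W,ray,c=cam("scene")
# far (+x) end face of heat sink and head, seen by the scene camera
m=(np.hypot(W[...,0]-513,W[...,1]-309)<62)&(abs(W[...,1]-309)<24)
for a,b in((60,68),(78,90),(90,125)):
    w=W[m&(W[...,2]>a)&(W[...,2]<b)]
    print(a,len(w),np.percentile(w[:,0],[2,50,98]),np.percentile(w[:,1],[2,50,98]))
w=W[m&(W[...,0]>548)]; print(np.histogram(w[:,2],bins=range(40,125,4)))
p,W,ray,c=cam("wrist")
w=W[(abs(W[...,0]-505)<30)&(abs(W[...,1]-309)<24)&(W[...,2]<150)]; print(np.percentile(w[:,2],[50,90,97]))
```

```text
[512.82751951 309.22893079  82.32446245] 0.5787609775688466 [ 0.76519715  0.29069875 -2.50421299] 62.96142339706421
60 116 [548.56846599 555.42709187 560.56923635] [286.19804463 309.29044825 331.59899957]
78 432 [472.24902089 528.26628897 559.88890973] [285.88018639 310.75605273 331.35462006]
90 378 [476.989444   529.12914496 559.82237942] [285.35447121 304.13835837 328.87740706]
(array([21, 26, 26, 30, 26, 51, 64,  0,  2, 26, 59, 32, 11, 13,  9, 17,  7,
       11, 17, 23,  3]), array([ 40,  44,  48,  52,  56,  60,  64,  68,  72,  76,  80,  84,  88,
        92,  96, 100, 104, 108, 112, 116, 120, 124]))
[107.57115687 117.60529425 118.21031783]
```

```bash
python3 -c "
from bench import manip
print(manip.finish_job())"
```

```text
the job is handed in; nothing more can be done
None
```

I handed the job in at about 20 s: the knob is at its mark, the lock is fully home, and the heat sink is held level about 11 mm above the blow-off head, in line and centred to about 2 mm by my measurements (the hand-in returned no verdict).

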